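Gauge the height of a shaker riser block

ROBOT

A 6-joint arm with a two-finger parallel gripper is mounted at the origin on the work surface. World frame = base frame: x ahead of the robot, y to its left, z up, the work surface at z = 0. Lengths are in m, angles in rad, forces in N, time in s.
With the tool pointing down it reaches from about 0.35 to 0.8 m from the base axis. Payload 7.3 kg.
Tool frame: the origin (TCP) lies where the fingers leave the gripper's body, on its centre line; the fingertips stand r.nose_length ahead of it and the grasp point (between the pads) lies 54 mm ahead of it (r.nose_length is the distance from the TCP to the fingertips, in m); y points along the fingers, x is the direction in which the jaws open and shut, and the axes are right-handed (so a half turn about y gives the same grasp; the last joint's range is limited). The gripper opens to 85 mm and grips with 20 to 120 N. Pads are 22 mm wide; open, the fingers measure 114 mm over their backs; the gripper's body (76 mm by 85 mm) begins 54 mm behind the grasp point. The pads swing forward as they close: fully open they stand 13 mm farther back than shut.
Start: joints at [-1.337, 0.342, 1.524, -0, 1.275, -0.146], TCP at [0.195, -0.488, 0.304] pointing down, gripper open.
Joint ranges: [-2.53, 2.53], [-0.77, 2.02], [0.04, 2.7], [-1, 4.14], [0.28, 2.66], [-3.11, 3.11]. Speed limits (rad/s): [2.57, 2.57, 3.14, 3.14, 3.14, 3.14].

INTERFACE

Orientations are given as a 3x3 rotation matrix whose columns are the frame's x, y, z axes.
In Python, from station import r gives the robot as it stands.
- The arm moves only by the shell command python3 -m inch 'ROWS' [FORCE]. ROWS is JSON, a list of rows, each a list of 3 entries, a list of its own where there are three numbers: the turn, a rotation vector about the tool's x, y, z in degrees, then the shift along the tool's x, y, z in cm, then the opening, from -1 (shut) to 1 (fully open). A call has 1 to 8 rows; each row is the pose to reach, as a shift and turn from the pose commanded when the call began, along the tool's axes at that moment; what a row does not reach only later rows make up. A row lasts 1/12 s, in which the tool goes at most 41.7 mm and 7.16 degrees, less where a joint would pass 70% of its speed; a pose out of reach is approached as far as the arm can. A call with a gripper value outside its range is refused whole. The fingers move at their own pace and stop on an object; FORCE is the grip in N (left out, the last holds). Time passes only in rows, so rows that repeat a pose let the fingers close. It gives the time, the measured TCP pose, the force and the opening at its end, in the units of the state.
- r.get_state(): the state, without advancing time (a new reading comes with each control period).
- r.read_camera(name): name is "scene" or "top"; returns a dict with "frame" (420x560x3 uint8, red, green, blue), "range_z" (420x560 float32, m along the optical axis (not along the pixel's ray), 0 where there is no reading), "fx", "fy", "cx", "cy" (pixels), "R" (3x3) and "t" (3): a world point X has camera coordinates R X + t. Camera axes: x right, y down, z forward; pixel columns grow to the right and rows downward; lengths in m; the calibration is good to about 2 mm. A picture is of the moment at which its call begins.
- r.close_job(): hands the job in, once; it reports no verdict.
The state is a dict: "clock": time; "q": joint angles; "joint_vel": joint speeds; "joint_efforts": joint torques, N m; "tcp_pos": TCP position; "ee_rot": TCP orientation; "wrist_force": force on the tool from outside, world axes, zero at the start; "torque": the same for the moment, N m; "finger_gap": finger opening in m.
Only numpy, scipy, OpenCV 4.12 (cv2) and the standard library are available. Lean on these libraries where they do the work, as an engineer would, in place of code of your own. Each camera call takes 0.05 s, during which the arm holds its last target. There are 200 camera calls.

TASK

Check the height of the blue riser block on the bench height gauge: raise the gauge carriage by its black knob until the foot is clear, lay the block flat in the guide channel and slide it under the foot, fully home against the end stop. Then press the carriage gently down until the orange sprung foot stands on the block and is pushed in by about 6 mm, never to the end of its spring, and leave it standing so. Leave everything else on the bench as it stands.

Things in the scene. Friction and masses are not known exactly. Their poses are not given: they have to be found in the camera images.
- block: the part to gauge: loose dark blue plastic riser block with two black bores on top, 110 mm long (its x) x 40 mm wide (its y) x 36 mm high (its z), about 0.22 kg, standing flat; both ends alike. Origin at the centre of its underside
- gauge: height gauge, fixed: stone base 300 mm (its x, -185 to +115 mm) x 160 mm (y) x 15 mm thick. Origin on the bench surface exactly under the foot; its x points along the guide channel from the open mouth to the end stop, y across, z up. A block that is home has its origin at x = 0, y = 0, z = 15 mm in this frame. Column 34 x 44 mm at x = +90 mm, 205 mm tall
- mouth (a point): on the base's top, centre line, at the channel's open mouth (gauge x = -152 mm). Channel: centred on gauge y = 0, 45 mm wide between two grey rails 10 mm thick standing 12 mm above the base (27 mm above the bench); the rails are parallel from gauge x = -110 to +55 mm and flare outwards to about 73 mm clear width at the mouth. Axes as the gauge's
- stop (a point): centre of the base's top edge line at the end stop's face, gauge x = +55 mm, 15 mm above the bench; the stop is a dark bar across the channel, 22 mm high
- arm (a point): centre of the front lower edge of the carriage's blue arm (56 mm wide, 34 mm high, from gauge x = -12 mm back to the column); 90 mm above the bench plus the carriage joint value. Under it hangs the foot tube, radius 9 mm, its end 45 mm lower
- carriage (a joint): height of the carriage in m: 0 to 0.070, growing upward. It is the height of the foot's underside above the stone base while the foot hangs free. It slides stiffly (about 6 N pushes it down, about 11 N lifts it) and stays where it is left. It starts between 0.006 and 0.026, too low for the block
- foot (a joint): how far the sprung foot is pushed up into the carriage, in m: 0 hanging free, 0.016 at the end of its spring; about 1.5 N starts it and 3.5 N hold it at 0.006. carriage + foot = height of the part under the foot. A red pin beside the stem on the blue arm rises with it: 3 mm proud when free, 9 mm at 0.006
- knob_top (a point): centre of the top face of the black round knob on the carriage, 34 mm diameter, 22 mm high, on a 12 mm stem (77 mm free below the knob) above the foot; 222 mm above the bench plus the carriage joint value. Moves with the carriage; grip its rim from above or press its top
- foot_tip (a point): centre of the underside of the orange foot disc (16 mm diameter) at the lower end of the plunger
- strip: bystander, loose: bare aluminium strip 110 x 25 x 10 mm lying flat; origin at the centre of its underside, x along its length
- roller: bystander, loose: black rubber roller 23 mm diameter with square steel ends 26 x 26 mm, 108 mm long overall, lying; origin at the centre of its underside, x along its length
- tube: bystander, loose: white sample tube, upright, 36 mm diameter, 95 mm tall, amid the three spare parts (block, strip, roller); origin at the centre of its underside
- bottle_a: bystander, loose: white wide-mouth bottle, upright, 60 mm diameter, 115 mm tall, standing close beside the gauge's base, right of the channel (gauge -y); origin at the centre of its underside
- bottle_b: bystander, loose: brown-filled bottle with white cap, upright, 60 mm diameter, 115 mm tall, at the far right; origin at the centre of its underside
- bottle_c: bystander, loose: white wide-mouth bottle, upright, 60 mm diameter, 115 mm tall, standing close beside the gauge's base, left of the channel (gauge +y); origin at the centre of its underside
- bottle_d: bystander, loose: brown-filled bottle with white cap, upright, 56 mm diameter, 100 mm tall, close to the gauge's base, left of the channel's mouth (gauge +y); origin at the centre of its underside
Things that resemble listed ones, but are neither listed nor needed, are in the scene too. Several things look just like the block: the one meant starts farthest from the robot's base.

How it is judged:
By the outcome, as a careful person would: the job done as asked, in the order asked, and still so for the second after the job is handed in, with the robot touching nothing.
It also fails if it takes over 72 s, if anything falls off the work surface, if the arm or the gripper's body presses on something with over 40 N, if the wrist force passes 120 N, or if a joint passes its speed limit or range.

## Working session

There is one attempt and no reset: what is moved stays moved. The work goes in short steps, Python scripts to look and compute and a shell command to move; the robot and the scene stay as the last step left them, time stands still between calls to the robot, and variables do not carry over. Pictures are saved under pics/ and viewed, about 8 in all and at most 12, crops included, and the job is handed in when it is done.

```bash
ls; mkdir -p pics
python3 - <<'E'
from station import r
import cv2,numpy as np
s=r.get_state();print({k:np.round(v,3).tolist() for k,v in s.items()},r.nose_length)
for n in("scene","top"):
    c=r.read_camera(n);np.savez(f"pics/{n}0.npz",**c)
    print(n,c["fx"],c["cx"],c["cy"],c["R"].round(3).tolist(),c["t"].round(3).tolist())
    cv2.imwrite(f"pics/{n}0.png",c["frame"][:,:,::-1])
E
```

```text
pics
{'clock': 0.0, 'q': [-1.337, 0.343, 1.525, 0.0, 1.275, -0.146], 'joint_vel': [0.001, -0.001, 0.0, -0.002, 0.0, -0.001], 'joint_efforts': [0.0, -43.367, -24.601, -0.0, 0.008, -0.0], 'tcp_pos': [0.195, -0.487, 0.303], 'ee_rot': [[0.371, -0.0, 0.929], [-0.929, 0.002, 0.371], [-0.002, -1.0, 0.0]], 'wrist_force': [-0.679, -0.991, -0.102], 'torque': [0.001, 0.027, 0.002], 'finger_gap': 0.085} 0.0726
scene 496.90427977740865 275.4438656025279 216.01982456691994 [[0.486, 0.874, 0.008], [0.704, -0.386, -0.596], [-0.518, 0.295, -0.803]] [-0.266, -0.289, 1.551]
top 418.14423135488636 289.87480646379646 210.57212140724235 [[0.002, -1.0, 0.008], [-0.996, -0.003, -0.084], [0.084, -0.008, -0.996]] [-0.041, 0.561, 1.21]
```

View pics/scene0.png

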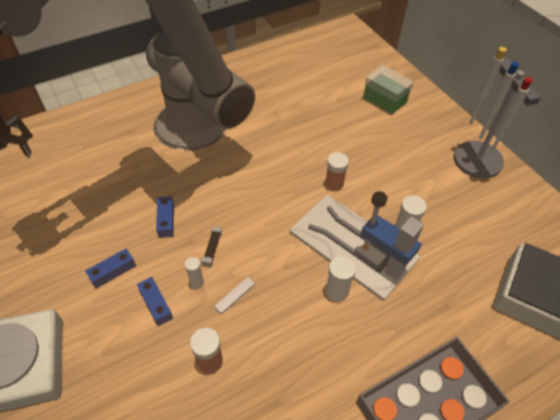

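View pics/top0.png

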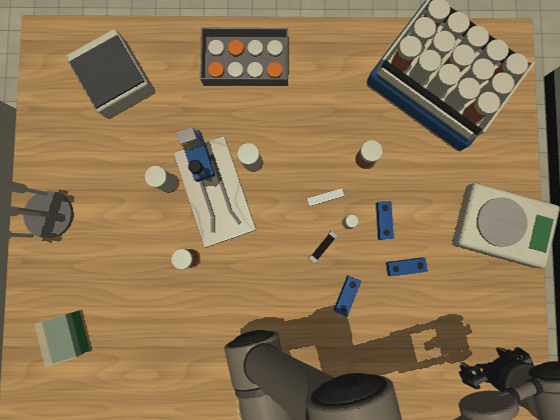

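The scene shows three blue blocks (scene px (165,215), (110,267), (154,300); top (385,220), (407,267), (347,297)). The gauge is at top (213,190), with its mouth at about (230,240) and its knob at (196,168). The arm is clear of all of it. Next I measure.

```bash
cat > h.py <<'E'
import numpy as np,cv2
def load(n): return dict(np.load(f"pics/{n}.npz"))
def cloud(c):
    v,u=np.indices(c["range_z"].shape);z=c["range_z"]
    P=np.stack([(u-c["cx"])/c["fx"]*z,(v-c["cy"])/c["fy"]*z,z],-1)
    return (P-c["t"])@c["R"]
def ray(c,u,v,h):
    d=np.array([(u-c["cx"])/c["fx"],(v-c["cy"])/c["fy"],1])@c["R"];o=-c["R"].T@c["t"]
    return o+d*(h-o[2])/d[2]
def tri(c1,p1,c2,p2):
    A=[];b=[]
    for c,(u,v) in((c1,p1),(c2,p2)):
        d=np.array([(u-c["cx"])/c["fx"],(v-c["cy"])/c["fy"],1])@c["R"];d/=np.linalg.norm(d);o=-c["R"].T@c["t"]
        M=np.eye(3)-np.outer(d,d);A.append(M);b.append(M@o)
    x=np.linalg.solve(sum(A),sum(b));return x
def comps(c,lo,hi,amin=60):
    m=cv2.inRange(cv2.cvtColor(c["frame"],cv2.COLOR_RGB2HSV),lo,hi)
    n,l,s,ce=cv2.connectedComponentsWithStats(m)
    return [(l==i,s[i],ce[i]) for i in range(1,n) if s[i][4]>amin]
E
python3 - <<'E'
from h import *
np.set_printoptions(precision=4,suppress=True)
for n in("top0","scene0"):
    c=load(n);P=cloud(c);print(n,"depth ok",(c["range_z"]>0).mean())
    for m,s,ce in comps(c,(105,120,40),(125,255,255)):
        Q=P[m&(c["range_z"]>0)];zt=np.percentile(Q[:,2],90)
        T=Q[Q[:,2]>zt-.006];R=cv2.minAreaRect((T[:,:2]*1000).astype(np.float32))
        print("blue",s[:5],"ztop",zt,"rect",R)
c=load("top0");P=cloud(c)
m=(P[...,2]>.008)&(P[...,2]<.020)&(c["range_z"]>0)
n,l,s,ce=cv2.connectedComponentsWithStats(m.astype(np.uint8))
for i in range(1,n):
    if s[i][4]>800: 
        Q=P[l==i];print("base",s[i],np.median(Q[:,2]),cv2.minAreaRect((Q[:,:2]*1000).astype(np.float32)))
cv2.imwrite("pics/top_gauge.png",cv2.resize(c["frame"][115:285,130:280,::-1],None,fx=3.5,fy=3.5,interpolation=cv2.INTER_CUBIC))
E
```

```text
top0 depth ok 0.9960671768707483
blue [ 368   59  107   91 1244] ztop 0.07557652882503124 rect ((862.6080932617188, -418.7965393066406), (353.4854431152344, 54.75089645385742), 49.51320266723633)
blue [185 130  30  51 503] ztop 0.13773493792739416 rect ((702.0118408203125, 213.83560180664062), (127.88570404052734, 52.115760803222656), 19.26953887939453)
blue [376 202  17  37 483] ztop 0.03939017229079135 rect ((533.4461669921875, -317.02032470703125), (106.4603271484375, 39.62709426879883), 2.1306650638580322)
blue [387 258  40  18 475] ztop 0.03942475635565663 rect ((399.0682678222656, -378.7447509765625), (39.10342025756836, 110.46934509277344), 7.512331485748291)
blue [334 276  27  40 487] ztop 0.03923876394884039 rect ((315.3821105957031, -204.432861328125), (40.386383056640625, 108.66744232177734), 67.3121337890625)
scene0 depth ok 0.9958588435374149
blue [158 201  13  16  76] ztop 0.03785705362509702 rect ((301.1072692871094, -197.34683227539062), (31.389087677001953, 56.380611419677734), 72.3945083618164)
base [ 173  136   83  111 3994] 0.014915218352935161 ((619.7029418945312, 187.64242553710938), (304.3025207519531, 160.64727783203125), 19.234777450561523)
base [  23  191   49   47 1599] 0.014502693236651846 ((549.8290405273438, 678.9764404296875), (138.75746154785156, 138.2554931640625), 76.27823638916016)
```

View pics/top_gauge.png

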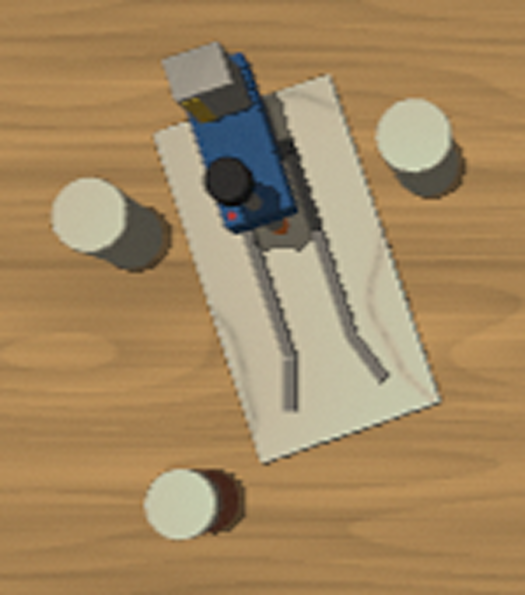

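The crop shows the base with its mouth end at lower right, rails at crop (290,380) and (360,350), and the knob at (229,180). The wanted block is the one at (0.533,-0.317): its distance of 0.62 m is the largest. Next I triangulate its bores and the knob across the two views.

Run:
```python
from h import *
np.set_printoptions(precision=4,suppress=True)
T=load("top0");S=load("scene0")
def dark(c,box,th,amin=4):
    x0,y0,x1,y1=box;g=cv2.cvtColor(c["frame"],cv2.COLOR_RGB2GRAY)[y0:y1,x0:x1]
    n,l,s,ce=cv2.connectedComponentsWithStats((g<th).astype(np.uint8))
    return [(np.round(ce[i]+[x0,y0],2),s[i][:5].tolist()) for i in range(1,n) if s[i][4]>=amin]
print("bench z near",np.median(cloud(T)[225:240,440:450,2]))
for th in(28,36):
  print(th,"top",dark(T,(374,200,396,242),th),"\n scene",dark(S,(130,270,178,330),th),"\n scene far2",dark(S,(80,245,140,290),th))
print("knob",dark(T,(180,150,215,190),45,20),dark(S,(365,185,392,215),45,20))
for b in ([376,202,17,37],):
    P=cloud(T);m=[q for q in comps(T,(105,120,40),(125,255,255)) if q[1][0]==376][0][0]
    Q=P[m];print("block depth z pctl",np.percentile(Q[:,2],[10,50,90]))
```

```text
bench z near 0.0006423722038466346
28 top [(array([377.12, 210.59]), [3, 3, 2, 16, 17]), (array([378. , 223.5]), [4, 20, 1, 8, 8]), (array([378.78, 234.44]), [4, 32, 2, 7, 9])] 
 scene [] 
 scene far2 []
36 top [(array([377.84, 221.37]), [2, 3, 4, 36, 49])] 
 scene [] 
 scene far2 []
knob [(array([209.69, 156.03]), [26, 0, 8, 11, 29]), (array([200.96, 171.07]), [9, 10, 26, 22, 191])] []
block depth z pctl [0.0321 0.036  0.0394]
```

```bash
cat >> h.py <<'E'
def proj(c,X):
    q=c["R"]@np.array(X)+c["t"];return np.array([c["fx"]*q[0]/q[2]+c["cx"],c["fy"]*q[1]/q[2]+c["cy"]])
def crop(c,ctr,w=56,k=7):
    x,y=np.round(ctr).astype(int)-w//2;x=max(x,0);y=max(y,0)
    im=cv2.resize(np.ascontiguousarray(c["frame"][y:y+w,x:x+w,::-1]),None,fx=k,fy=k,interpolation=cv2.INTER_NEAREST)
    cv2.putText(im,f"{x},{y}",(4,14),0,.45,(0,255,255),1);return im
E
python3 - <<'E'
from h import *
T=load("top0");S=load("scene0")
X=[.533,-.317,.036];K=[.653,.199,.238]
print(proj(T,X),proj(S,X),proj(T,K),proj(S,K))
a=np.hstack([crop(T,proj(T,X),56,5),crop(S,proj(S,X),56,5)]);b=np.hstack([crop(T,proj(T,K),56,5),crop(S,proj(S,K),56,5)])
cv2.imwrite("pics/c1.png",np.vstack([a,b]))
E
```

```text
[385.00609975 220.11755733] [152.93272064 296.81849295] [193.5116875  165.64854069] [379.60869777 194.2017166 ]
```

View pics/c1.png

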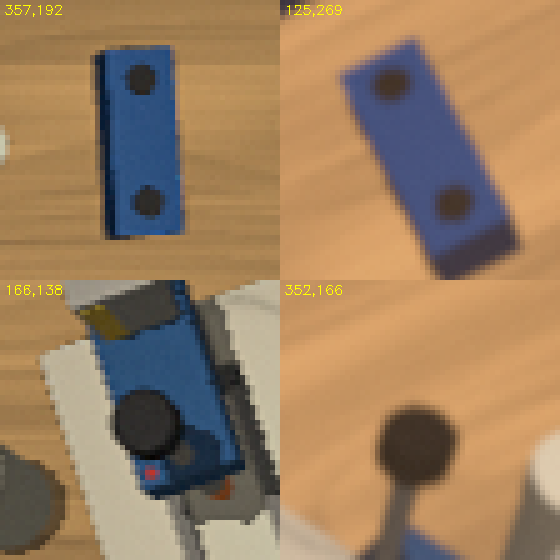

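The crops show the bores at top (384.7,207.3) and (386.3,231.9), and scene (146.7,285.3) and (159.3,309.1). The knob's centre is at top (194.9,166.3) and scene (378.7,198.7).

Run:
```python
from h import *
np.set_printoptions(precision=4,suppress=True)
T=load("top0");S=load("scene0")
B1=tri(T,(384.7,207.3),S,(146.7,285.3));B2=tri(T,(386.3,231.9),S,(159.3,309.1));K=tri(T,(194.9,166.3),S,(378.7,198.7))
print("bores",B1,B2,"mid",(B1+B2)/2,"yaw",np.degrees(np.arctan2(*(B1-B2)[[1,0]])))
print("rays z.036",ray(T,384.7,207.3,.036),ray(T,386.3,231.9,.036),ray(S,146.7,285.3,.036),ray(S,159.3,309.1,.036))
print("knob",K)
P=cloud(T);q=P[160:171,190:200].reshape(-1,3);print("knob depth top",np.percentile(q[:,2],[25,50,75]))
k=q[q[:,2]>np.percentile(q[:,2],50)-.005];print(k.mean(0))
m=(P[...,2]>.008)&(P[...,2]<.020);n,l,s,ce=cv2.connectedComponentsWithStats(m.astype(np.uint8))
i=l[230,215];Q=P[l==i];(cx,cy),wh,a=cv2.minAreaRect((Q[:,:2]*1000).astype(np.float32));a=np.radians(a)
ax=np.array([np.cos(a),np.sin(a)]);o=np.array([cx,cy])/1000+.035*ax;print("gauge o",o,np.degrees(a))
# rails: points 22..32 mm high
R=P[(P[...,2]>.022)&(P[...,2]<.032)][:,:2]-o;g=np.c_[R@ax,R@[-ax[1],ax[0]]]
for sgn in(1,-1):
    w=g[(g[:,0]>-105)&(g[:,0]<-.03)&(g[:,0]>-.105)&(g[:,1]*sgn>.015)&(g[:,1]*sgn<.045)]
    print("rail",len(w),np.polyfit(w[:,0],w[:,1],1),w[:,1].mean())
```

```text
bores [ 0.5582 -0.3084  0.1254] [ 0.5083 -0.328  -0.061 ] mid [ 0.5332 -0.3182  0.0322] yaw 21.452047013393976
rays z.036 [ 0.5706 -0.3167  0.036 ] [ 0.4986 -0.3202  0.036 ] [ 0.4974 -0.3191  0.036 ] [ 0.5694 -0.3154  0.036 ]
knob [0.6541 0.1988 0.2237]
knob depth top [0.2315 0.2329 0.2343]
[0.6552 0.1979 0.233 ]
gauge o [0.6527 0.1992] 19.234777450561523
rail 89 [-0.0017  0.0269] 0.027044491108516578
rail 90 [-0.0047 -0.028 ] -0.027645454679823836
```

```bash
cat >> h.py <<'E'
from scipy.spatial.transform import Rotation as Ro
def to(r,p,head):
    "goal TCP p, tool y down, tool z heading (deg) -> turn deg, shift cm in present tool axes"
    s=r.get_state();R=np.array(s["ee_rot"]);h=np.radians(head)
    G=np.array([[np.sin(h),0,np.cos(h)],[-np.cos(h),0,np.sin(h)],[0,-1,0]])
    print("turn",np.degrees(Ro.from_matrix(R.T@G).as_rotvec()).round(2),"cm",(R.T@(np.array(p)-s["tcp_pos"])*100).round(2),"F",np.round(s["wrist_force"],1),"tcp",np.round(s["tcp_pos"],4),"gap",round(float(s["finger_gap"]),4),"t",s["clock"])
E
python3 - <<'E'
from station import r
from h import *
to(r,[.6541,.1987,.35],19.1)
E
```

```text
turn [-0.01  2.66 -0.08] cm [-46.69  -4.59  68.11] F [ 0.1 -0.6  0.2] tcp [ 0.1946 -0.4873  0.3033] gap 0.0854 t 0.1
```

```bash
python3 -m inch '[[[0,0,0],[0,-4.6,0],1],[[0,0,0],[0,-4.6,0],1],[[0,2.7,0],[-46.7,-4.6,68.1],1],[[0,2.7,0],[-46.7,-4.6,68.1],1],[[0,2.7,0],[-46.7,-4.6,68.1],1],[[0,2.7,0],[-46.7,-4.6,68.1],1],[[0,2.7,0],[-46.7,-4.6,68.1],1],[[0,2.7,0],[-46.7,-4.6,68.1],1]]' 40
python3 - <<'E'
from station import r
from h import *
to(r,[.6541,.1987,.35],19.1)
E
```

```text
clock: 0.77
tcp_pos: [0.3343, -0.2781, 0.3501]
ee_rot: [[0.326, 0.0, 0.945], [-0.945, -0.001, 0.326], [0.001, -1.0, 0.0]]
wrist_force: [1.5, -0.3, -0.1]
finger_gap: 0.0854
turn [-0.02 -0.08  0.04] cm [-34.65  -0.    45.77] F [ 1.5 -0.3 -0.1] tcp [ 0.3343 -0.2781  0.3501] gap 0.0854 t 0.7667
```

```bash
python3 -m inch '[[[0,0,0],[-34.6,0,45.8],1],[[0,0,0],[-34.6,0,45.8],1],[[0,0,0],[-34.6,0,45.8],1],[[0,0,0],[-34.6,0,45.8],1],[[0,0,0],[-34.6,0,45.8],1],[[0,0,0],[-34.6,0,45.8],1],[[0,0,0],[-34.6,0,45.8],1],[[0,0,0],[-34.6,0,45.8],1]]' >/dev/null
python3 - <<'E'
from station import r
from h import *
to(r,[.6541,.1987,.35],19.1)
E
```

```text
turn [-0.02 -0.03  0.02] cm [-14.5    0.    19.17] F [ 0.5 -0.4  1.1] tcp [ 0.5203 -0.001   0.35  ] gap 0.0854 t 1.4333
```

```bash
python3 -m inch '[[[0,0,0],[-14.5,0,19.2],1],[[0,0,0],[-14.5,0,19.2],1],[[0,0,0],[-14.5,0,19.2],1],[[0,0,0],[-14.5,0,19.2],1],[[0,0,0],[-14.5,0,19.2],1],[[0,0,0],[-14.5,0,19.2],1],[[0,0,0],[-14.5,0,19.2],1],[[0,0,0],[-14.5,0,19.2],1]]' >/dev/null
python3 - <<'E'
from station import r
from h import *
to(r,[.6541,.1987,.277],19.1)
E
```

```text
turn [ 0.12  0.11 -0.01] cm [-0.03  7.1   0.04] F [ 0.2 -0.2 -1.1] tcp [0.654  0.1984 0.348 ] gap 0.0852 t 2.1
```

```bash
python3 -m inch '[[[0,0,0],[0,3.5,0],1],[[0,0,0],[0,5,0],1],[[0,0,0],[0,7.1,0],1],[[0,0,0],[0,7.1,0],1],[[0,0,0],[0,7.1,0],1]]'
python3 -m inch '[[[0,0,0],[0,0,0],-0.5],[[0,0,0],[0,0,0],-0.5],[[0,0,0],[0,0,0],-0.5],[[0,0,0],[0,0,0],-0.5],[[0,0,0],[0,0,0],-0.5],[[0,0,0],[0,0,0],-0.5]]' 40
```

```text
clock: 2.52
tcp_pos: [0.6531, 0.1956, 0.2786]
ee_rot: [[0.325, -0.002, 0.946], [-0.946, -0.001, 0.325], [-0.0, -1.0, -0.002]]
wrist_force: [0.4, -0.2, 0.6]
finger_gap: 0.0855
clock: 3.02
tcp_pos: [0.6532, 0.1984, 0.28]
ee_rot: [[0.328, 0.001, 0.945], [-0.945, 0.003, 0.328], [-0.002, -1.0, 0.002]]
wrist_force: [-2.0, 5.2, 2.9]
finger_gap: 0.0326
```

```bash
python3 -m inch '[[[0,0,0],[0,-0.5,0],-0.5],[[0,0,0],[0,-1,0],-0.5],[[0,0,0],[0,-1.5,0],-0.5],[[0,0,0],[0,-2,0],-0.5],[[0,0,0],[0,-2.5,0],-0.5],[[0,0,0],[0,-3,0],-0.5],[[0,0,0],[0,-3.5,0],-0.5],[[0,0,0],[0,-4.2,0],-0.5]]'
python3 -m inch '[[[0,0,0],[0,0,0],-0.5],[[0,0,0],[0,0,0],-0.5],[[0,0,0],[0,0,0],-0.5]]'
python3 - <<'E'
from station import r
from h import *
for n in("top","scene"):
    c=r.read_camera(n);np.savez(f"pics/{n}1.npz",**c)
T=load("top1");S=load("scene1");K=[.653,.199,.2]
cv2.imwrite("pics/c2.png",np.hstack([crop(T,proj(T,K),70,5),crop(S,proj(S,K),70,5)]))
E
```

```text
clock: 3.68
tcp_pos: [0.6534, 0.1984, 0.3181]
ee_rot: [[0.328, -0.003, 0.945], [-0.945, 0.002, 0.328], [-0.003, -1.0, -0.003]]
wrist_force: [4.4, 7.1, -12.6]
finger_gap: 0.032
clock: 3.93
tcp_pos: [0.6533, 0.1984, 0.3199]
ee_rot: [[0.328, -0.001, 0.945], [-0.945, 0.002, 0.328], [-0.003, -1.0, -0.0]]
wrist_force: [0.7, 5.6, -6.2]
finger_gap: 0.0326
```

View pics/c2.png

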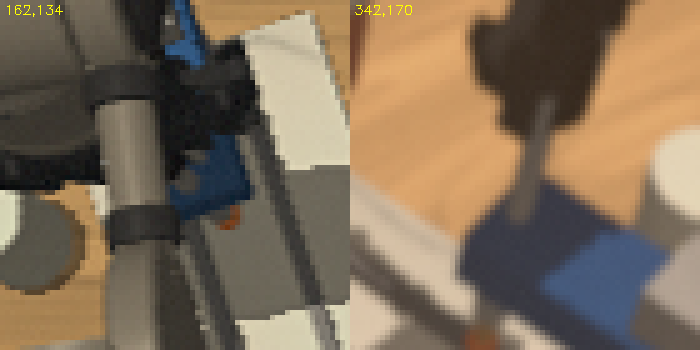

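The crop shows the carriage raised, with the orange foot now hanging in view below it. Next I release and look.

```bash
python3 -m inch '[[[0,0,0],[0,0,0],1],[[0,0,0],[0,0,0],1],[[0,0,0],[0,0,0],1],[[0,0,0],[0,0,0],1],[[0,0,0],[0,0,0],1],[[0,0,0],[0,-4,0],1],[[0,0,0],[0,-8,0],1],[[0,0,0],[0,-9,0],1]]'
python3 - <<'E'
from station import r
from h import *
T=load("top0");P=cloud(T)
q=P[214:230,343:360].reshape(-1,3);q=q[q[:,2]>.085];print("tube",q.mean(0),len(q),"z",q[:,2].max())
(print(cv2.minEnclosingCircle((q[:,:2]*1000).astype(np.float32))))
print("depth knob0 check")
to(r,[.534,-.318,.38],2.9)
E
```

```text
clock: 4.7
tcp_pos: [0.6539, 0.1966, 0.4183]
ee_rot: [[0.326, 0.01, 0.945], [-0.945, 0.002, 0.326], [0.002, -1.0, 0.01]]
wrist_force: [1.3, 0.3, 1.4]
finger_gap: 0.0853
tube [ 0.52685805 -0.20597749  0.11284371] 132 z 1.2526178389379752
((496.4954528808594, -127.79571533203125), 105.3651351928711)
depth knob0 check
turn [-0.59 16.15  0.02] cm [ 44.72   3.62 -28.16] F [1.3 0.3 1.4] tcp [0.6539 0.1966 0.4183] gap 0.0853 t 4.7
```

```bash
python3 -m inch '[[[0,16.1,0],[44.7,3.6,-28.2],0.5],[[0,16.1,0],[44.7,3.6,-28.2],0.5],[[0,16.1,0],[44.7,3.6,-28.2],0.5],[[0,16.1,0],[44.7,3.6,-28.2],0.5],[[0,16.1,0],[44.7,3.6,-28.2],0.5],[[0,16.1,0],[44.7,3.6,-28.2],0.5],[[0,16.1,0],[44.7,3.6,-28.2],0.5],[[0,16.1,0],[44.7,3.6,-28.2],0.5]]' >/dev/null
python3 - <<'E'
from station import r
from h import *
print(ray(load("top0"),351.5,221,.095))
to(r,[.534,-.318,.30],2.9)
E
```

```text
[ 0.52663391 -0.20985679  0.095     ]
turn [-0.05  0.05  0.03] cm [18.65  8.87 -5.26] F [ 0.3 -0.1 -0.1] tcp [ 0.5768 -0.129   0.3886] gap 0.0643 t 5.3667
```

Tube at (0.527,-0.210), its edge at y = -0.228, so there is plenty of room.

```bash
python3 -m inch '[[[0,0,0],[18.7,8.9,-5.3],0.5],[[0,0,0],[18.7,8.9,-5.3],0.5],[[0,0,0],[18.7,8.9,-5.3],0.5],[[0,0,0],[18.7,8.9,-5.3],0.5],[[0,0,0],[18.7,8.9,-5.3],0.5],[[0,0,0],[18.7,8.9,-5.3],0.5],[[0,0,0],[18.7,8.9,-5.3],0.5],[[0,0,0],[18.7,8.9,-5.3],0.5]]' >/dev/null
python3 - <<'E'
from station import r
from h import *
to(r,[.534,-.318,.092],2.9)
c=r.read_camera("top");np.savez("pics/top2.npz",**c)
P=cloud(c);q=P[158:174,188:202].reshape(-1,3);z=np.percentile(q[:,2],70);q=q[abs(q[:,2]-z)<.008];print("knob top now",q.mean(0),len(q))
i=P[195:250,205:240].reshape(-1,3)
E
```

```text
turn [-0.02  0.   -0.02] cm [ 0.15 20.75 -0.06] F [1.2 0.8 0.3] tcp [ 0.5345 -0.3166  0.2995] gap 0.0641 t 6.0333
knob top now [0.65147523 0.19467644 0.27174316] 113
```

```bash
python3 -m inch '[[[0,0,0],[0.15,4,0],0.5],[[0,0,0],[0.15,8,0],0.5],[[0,0,0],[0.15,12,0],0.5],[[0,0,0],[0.15,15,0],0.5],[[0,0,0],[0.15,18,0],0.5],[[0,0,0],[0.15,20,0],0.5],[[0,0,0],[0.15,20.7,0],0.5],[[0,0,0],[0.15,20.7,0],0.5]]'
python3 -m inch '[[[0,0,0],[0,0,0],0.5],[[0,0,0],[0,0,0],-0.4],[[0,0,0],[0,0,0],-0.4],[[0,0,0],[0,0,0],-0.4],[[0,0,0],[0,0,0],-0.4],[[0,0,0],[0,0,0],-0.4]]' 40
```

```text
clock: 6.75
tcp_pos: [0.5349, -0.3165, 0.0915]
ee_rot: [[0.054, -0.001, 0.999], [-0.999, 0.001, 0.054], [-0.001, -1.0, -0.001]]
wrist_force: [-0.5, 0.7, -0.1]
finger_gap: 0.0639
clock: 7.25
tcp_pos: [0.5355, -0.3186, 0.0945]
ee_rot: [[0.052, 0.003, 0.999], [-0.999, -0.002, 0.052], [0.002, -1.0, 0.003]]
wrist_force: [0.3, 1.4, 7.3]
finger_gap: 0.0394
```

```bash
python3 -m inch '[[[0,0,0],[0,-1,0],-0.4],[[0,0,0],[0,-3,0],-0.4],[[0,0,0],[0,-6,0],-0.4],[[0,0,0],[0,-9,0],-0.4],[[0,0,0],[0,-12,0],-0.4],[[0,0,0],[0,-15,0],-0.4],[[0,0,0],[0,-18,0],-0.4],[[0,0,0],[0,-18,0],-0.4]]'
python3 - <<'E'
from station import r
from h import *
to(r,[.577,.173,.275],19.1)
E
```

```text
clock: 7.92
tcp_pos: [0.5359, -0.3192, 0.2801]
ee_rot: [[0.052, 0.01, 0.999], [-0.999, -0.008, 0.052], [0.008, -1.0, 0.009]]
wrist_force: [1.4, -0.4, -1.5]
finger_gap: 0.0391
turn [ -0.45 -16.14   0.53] cm [-48.95   0.18   6.63] F [ 1.4 -0.4 -1.5] tcp [ 0.5359 -0.3192  0.2801] gap 0.0391 t 7.9167
```

```bash
python3 -m inch '[[[0,-3,0],[-3,0,0.4],-0.4],[[0,-5,0],[-6,0,0.8],-0.4],[[0,-8,0],[-9,0,1.2],-0.4],[[0,-10,0],[-12,0,1.6],-0.4],[[0,-12,0],[-15,0,2],-0.4],[[0,-14,0],[-18,0,2.4],-0.4],[[0,-16,0],[-21,0,2.8],-0.4],[[0,-16.1,0],[-24,0,3.2],-0.4]]' >/dev/null
python3 - <<'E'
from station import r
from h import *
to(r,[.577,.173,.275],19.1)
E
```

```text
turn [ 0.04  0.05 -0.02] cm [-22.69  -0.28  10.36] F [-0.5 -1.1 -2.8] tcp [ 0.5535 -0.0753  0.2722] gap 0.0388 t 8.5833
```

```bash
python3 -m inch '[[[0,0,0],[-3,0,1.4],-0.4],[[0,0,0],[-6,0,2.8],-0.4],[[0,0,0],[-9,0,4.1],-0.4],[[0,0,0],[-12,0,5.5],-0.4],[[0,0,0],[-15,0,6.8],-0.4],[[0,0,0],[-18,0,8.2],-0.4],[[0,0,0],[-21,0,9.6],-0.4],[[0,0,0],[-22.2,0,10.2],-0.4]]' >/dev/null
python3 -m inch '[[[0,0,0],[0,0,0],-0.4],[[0,0,0],[0,0,0],-0.4]]' >/dev/null
python3 - <<'E'
from station import r
from h import *
to(r,[.577,.173,.115],19.1)
for n in("top","scene"):
    c=r.read_camera(n);np.savez(f"pics/{n}3.npz",**c)
T=load("top3");S=load("scene3");K=[.577,.173,.2]
cv2.imwrite("pics/c3.png",np.hstack([crop(T,proj(T,K),70,5),crop(S,proj(S,K),70,5)]))
E
```

```text
turn [0.07 0.05 0.03] cm [-0.64 15.68  0.17] F [ 0.4 -0.4 -2.9] tcp [0.5776 0.1666 0.2718] gap 0.0391 t 9.4167
```

View pics/c3.png

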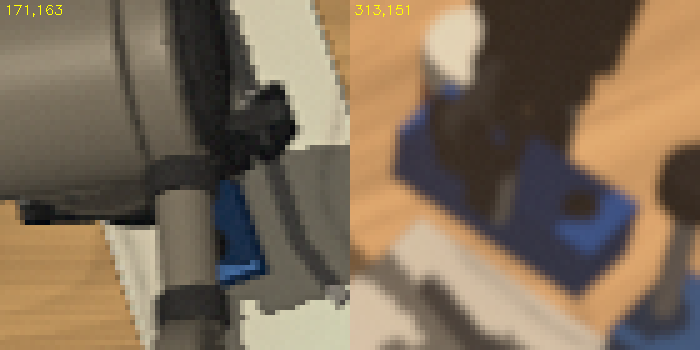

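The block is held level and in line with the channel. Next I lower it.

```bash
python3 -m inch '[[[0,0,0],[-0.6,2,0.2],-0.4],[[0,0,0],[-0.6,4,0.2],-0.4],[[0,0,0],[-0.6,6,0.2],-0.4],[[0,0,0],[-0.6,8,0.2],-0.4],[[0,0,0],[-0.6,10,0.2],-0.4],[[0,0,0],[-0.6,12,0.2],-0.4],[[0,0,0],[-0.6,12.5,0.2],-0.4],[[0,0,0],[-0.6,12.5,0.2],-0.4]]'
python3 - <<'E'
from station import r
from h import *
to(r,[.577,.173,.110],19.1)
E
```

```text
clock: 10.18
tcp_pos: [0.5773, 0.1712, 0.1458]
ee_rot: [[0.325, -0.004, 0.946], [-0.946, -0.001, 0.325], [-0.0, -1.0, -0.004]]
wrist_force: [-0.8, 0.1, -1.9]
finger_gap: 0.0391
turn [ 0.21 -0.14 -0.02] cm [-0.18  3.58  0.04] F [-0.8  0.1 -1.9] tcp [0.5773 0.1712 0.1458] gap 0.0391 t 10.1833
```

```bash
python3 -m inch '[[[0,0,0],[-0.1,1,0],-0.4],[[0,0,0],[-0.1,1.5,0],-0.4],[[0,0,0],[-0.1,2,0],-0.4],[[0,0,0],[-0.1,2.3,0],-0.4],[[0,0,0],[-0.1,2.3,0],-0.4]]'
python3 - <<'E'
from station import r
from h import *
to(r,[.577,.173,.110],19.1)
E
```

```text
clock: 10.6
tcp_pos: [0.5774, 0.1736, 0.1238]
ee_rot: [[0.327, -0.001, 0.945], [-0.945, -0.0, 0.327], [0.0, -1.0, -0.001]]
wrist_force: [-0.1, -0.5, -2.6]
finger_gap: 0.0389
turn [ 0.04 -0.04  0.  ] cm [ 0.04  1.38 -0.06] F [-0.1 -0.5 -2.6] tcp [0.5774 0.1736 0.1238] gap 0.0389 t 10.6
```

```bash
python3 -m inch '[[[0,0,0],[0,0.4,0],-0.4],[[0,0,0],[0,0.8,0],-0.4],[[0,0,0],[0,1.1,0],-0.4],[[0,0,0],[0,1.1,0],-0.4]]'
python3 -m inch '[[[0,0,0],[0,0.2,0],-0.4],[[0,0,0],[0,0.35,0],-0.4],[[0,0,0],[0,0.35,0],-0.4]]'
```

```text
clock: 10.93
tcp_pos: [0.5773, 0.1736, 0.1124]
ee_rot: [[0.327, -0.001, 0.945], [-0.945, -0.0, 0.327], [-0.0, -1.0, -0.001]]
wrist_force: [-0.3, -0.7, -2.5]
finger_gap: 0.039
clock: 11.18
tcp_pos: [0.5777, 0.1736, 0.1098]
ee_rot: [[0.327, 0.0, 0.945], [-0.945, -0.0, 0.327], [0.0, -1.0, 0.0]]
wrist_force: [-0.3, -0.3, -1.4]
finger_gap: 0.0389
```

```bash
python3 -m inch '[[[0,0,0],[0,0.1,0],-0.4],[[0,0,0],[0,0.2,0],-0.4],[[0,0,0],[0,0.2,0],-0.4]]'
```

```text
clock: 11.43
tcp_pos: [0.5778, 0.1737, 0.1095]
ee_rot: [[0.327, 0.001, 0.945], [-0.945, -0.0, 0.327], [0.0, -1.0, 0.001]]
wrist_force: [-4.9, -1.1, 9.7]
finger_gap: 0.0385
```

```bash
python3 -m inch '[[[0,0,0],[0,-0.3,0],0.6],[[0,0,0],[0,-0.3,0],0.6],[[0,0,0],[0,-0.3,0],0.6],[[0,0,0],[0,-0.3,0],0.6],[[0,0,0],[0,-3,0],0.6],[[0,0,0],[0,-6,0],0.6],[[0,0,0],[0,-6,0],0],[[0,0,0],[0,-6,-3],-1]]'
python3 -m inch '[[[0,0,0],[0,0,-3],-1],[[0,0,0],[0,0,-6],-1],[[0,0,0],[0,0,-6],-1],[[0,0,0],[0,0,-6],-1],[[0,0,0],[0,0,-6],-1]]'
python3 - <<'E'
from station import r
from h import *
a=np.radians(19.1);o=np.array([.6527,.1992])-.16*np.array([np.cos(a),np.sin(a)])
to(r,[*o,.107],19.1)
for n in("top","scene"):
    c=r.read_camera(n);np.savez(f"pics/{n}4.npz",**c)
T=load("top4");S=load("scene4");K=[.6,.18,.05]
cv2.imwrite("pics/c4.png",np.hstack([crop(T,proj(T,K),80,5),crop(S,proj(S,K),80,5)]))
E
```

```text
clock: 12.1
tcp_pos: [0.5537, 0.1647, 0.1697]
ee_rot: [[0.327, 0.01, 0.945], [-0.945, 0.002, 0.327], [0.002, -1.0, 0.01]]
wrist_force: [-0.6, -0.6, -0.8]
finger_gap: 0.0449
clock: 12.52
tcp_pos: [0.4935, 0.1444, 0.168]
ee_rot: [[0.326, 0.002, 0.945], [-0.945, 0.0, 0.326], [0.0, -1.0, 0.002]]
wrist_force: [0.0, 0.7, -0.1]
finger_gap: -0.0001
turn [-0.11 -0.05  0.02] cm [0.02 6.11 0.82] F [ 0.   0.7 -0.1] tcp [0.4935 0.1444 0.168 ] gap -0.0001 t 12.5167
```

View pics/c4.png

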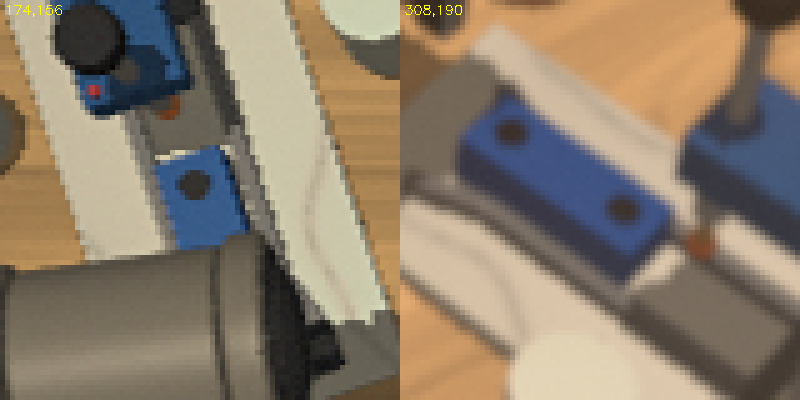

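The block lies flat and straight in the channel between the rails, with the foot clear ahead of it. Next I lower the closed fingers behind it and push.

```bash
python3 -m inch '[[[0,0,0],[0,3,0],-1],[[0,0,0],[0,5,0],-1],[[0,0,0],[0,6.1,0],-1],[[0,0,0],[0,6.1,0],-1],[[0,0,0],[0,6.1,0.8],-1],[[0,0,0],[0,6.1,1.6],-1],[[0,0,0],[0,6.1,2.2],-1],[[0,0,0],[0,6.1,2.6],-1]]'
python3 -m inch '[[[0,0,0],[0,0,0.6],-1],[[0,0,0],[0,0,1.2],-1],[[0,0,0],[0,0,1.8],-1],[[0,0,0],[0,0,2.4],-1],[[0,0,0],[0,0,3],-1],[[0,0,0],[0,0,3.6],-1],[[0,0,0],[0,0,4.2],-1],[[0,0,0],[0,0,4.8],-1]]'
python3 - <<'E'
from station import r
from h import *
a=np.radians(19.1);o=np.array([.6527,.1992])-.066*np.array([np.cos(a),np.sin(a)])
to(r,[*o,.107],19.1)
E
```

```text
clock: 13.28
tcp_pos: [0.5186, 0.1531, 0.1077]
ee_rot: [[0.327, 0.002, 0.945], [-0.945, 0.0, 0.327], [0.001, -1.0, 0.002]]
wrist_force: [-1.7, -1.1, 0.8]
finger_gap: 0.0003
clock: 13.95
tcp_pos: [0.5631, 0.1686, 0.1067]
ee_rot: [[0.327, -0.0, 0.945], [-0.945, -0.0, 0.327], [0.0, -1.0, -0.0]]
wrist_force: [-2.1, -0.9, 1.5]
finger_gap: 0.0001
turn [ 0.01 -0.04  0.  ] cm [ 0.04 -0.03  2.87] F [-2.1 -0.9  1.5] tcp [0.5631 0.1686 0.1067] gap 0.0001 t 13.95
```

```bash
python3 -m inch '[[[0,0,0],[0,0,0.4],-1],[[0,0,0],[0,0,0.8],-1],[[0,0,0],[0,0,1.2],-1],[[0,0,0],[0,0,1.6],-1],[[0,0,0],[0,0,2],-1],[[0,0,0],[0,0,2.2],-1],[[0,0,0],[0,0,2.2],-1]]'
python3 - <<'E'
from station import r
from h import *
a=np.radians(19.1);o=np.array([.6527,.1992])-.066*np.array([np.cos(a),np.sin(a)])
to(r,[*o,.107],19.1)
for n in("top","scene"):
    c=r.read_camera(n);np.savez(f"pics/{n}5.npz",**c)
T=load("top5");S=load("scene5");K=[.63,.19,.15]
cv2.imwrite("pics/c5.png",np.hstack([crop(T,proj(T,K),80,5),crop(S,proj(S,K),80,5)]))
E
```

```text
clock: 14.53
tcp_pos: [0.5839, 0.1758, 0.1067]
ee_rot: [[0.327, 0.001, 0.945], [-0.945, 0.0, 0.327], [0.0, -1.0, 0.001]]
wrist_force: [-0.8, 0.3, -0.2]
finger_gap: 0.0001
turn [-0.05 -0.04  0.01] cm [ 0.03 -0.03  0.67] F [-0.8  0.3 -0.2] tcp [0.5839 0.1758 0.1067] gap 0.0001 t 14.5333
```

View pics/c5.png

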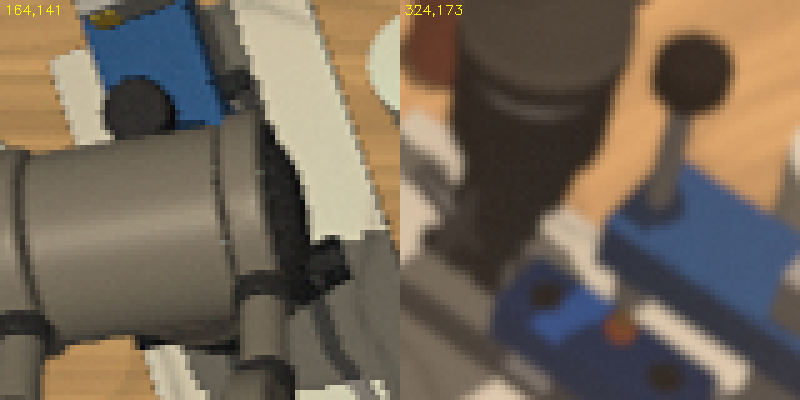

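The block is under the foot and the wrist is still clear of the knob. I creep the last part while watching the force.

```bash
python3 -m inch '[[[0,0,0],[0,0,0.15],-1],[[0,0,0],[0,0,0.3],-1],[[0,0,0],[0,0,0.45],-1],[[0,0,0],[0,0,0.5],-1]]'
python3 -m inch '[[[0,0,0],[0,0,0.1],-1],[[0,0,0],[0,0,0.2],-1],[[0,0,0],[0,0,0.2],-1]]'
```

```text
clock: 14.97
tcp_pos: [0.5881, 0.1772, 0.1067]
ee_rot: [[0.327, -0.0, 0.945], [-0.945, -0.0, 0.327], [0.0, -1.0, -0.0]]
wrist_force: [-1.0, -1.2, 1.5]
finger_gap: -0.0002
clock: 15.22
tcp_pos: [0.5901, 0.1779, 0.1067]
ee_rot: [[0.327, 0.0, 0.945], [-0.945, -0.0, 0.327], [0.0, -1.0, 0.0]]
wrist_force: [-1.4, -0.2, -0.4]
finger_gap: 0.0
```

```bash
python3 -m inch '[[[0,0,0],[0,0,0.1],-1],[[0,0,0],[0,0,0.2],-1],[[0,0,0],[0,0,0.2],-1]]'
python3 -m inch '[[[0,0,0],[0,0,0.1],-1],[[0,0,0],[0,0,0.2],-1],[[0,0,0],[0,0,0.2],-1]]'
```

```text
clock: 15.47
tcp_pos: [0.5913, 0.1784, 0.1067]
ee_rot: [[0.327, -0.002, 0.945], [-0.945, -0.001, 0.327], [0.0, -1.0, -0.002]]
wrist_force: [-3.6, -1.8, 3.2]
finger_gap: 0.0
clock: 15.72
tcp_pos: [0.5916, 0.1785, 0.1066]
ee_rot: [[0.327, -0.006, 0.945], [-0.945, -0.002, 0.327], [-0.0, -1.0, -0.006]]
wrist_force: [-10.2, -4.4, 8.6]
finger_gap: 0.0001
```

```bash
python3 -m inch '[[[0,0,0],[0,0,0.1],-1],[[0,0,0],[0,0,0.2],-1],[[0,0,0],[0,0,0.2],-1]]'
python3 -m inch '[[[0,0,0],[0,0,-1],-1],[[0,0,0],[0,0,-3],-1],[[0,0,0],[0,0,-6],-1],[[0,0,0],[0,0,-9],-1],[[0,0,0],[0,-4,-10],-1],[[0,0,0],[0,-8,-10],-1],[[0,0,0],[0,-12,-10],-1],[[0,0,0],[0,-16,-10],-1]]'
python3 - <<'E'
from station import r
from h import *
for n in("top","scene"):
    c=r.read_camera(n);np.savez(f"pics/{n}6.npz",**c)
T=load("top6");S=load("scene6");K=[.65,.19,.10]
cv2.imwrite("pics/c6.png",np.hstack([crop(T,proj(T,K),80,5),crop(S,proj(S,K),80,5)]))
to(r,[.654,.1985,.40],19.1)
E
```

```text
clock: 15.97
tcp_pos: [0.592, 0.1786, 0.1066]
ee_rot: [[0.327, -0.01, 0.945], [-0.945, -0.003, 0.327], [-0.0, -1.0, -0.011]]
wrist_force: [-17.6, -7.7, 12.9]
finger_gap: 0.0001
clock: 16.63
tcp_pos: [0.5011, 0.1472, 0.2689]
ee_rot: [[0.326, 0.002, 0.945], [-0.945, 0.0, 0.326], [0.0, -1.0, 0.002]]
wrist_force: [1.0, 0.0, 0.5]
finger_gap: 0.0
turn [-0.86 -0.04  0.16] cm [  0.13 -12.37  16.01] F [ 0.8  0.3 -0.4] tcp [0.5042 0.1477 0.2739] gap -0.0 t 16.7333
```

View pics/c6.png

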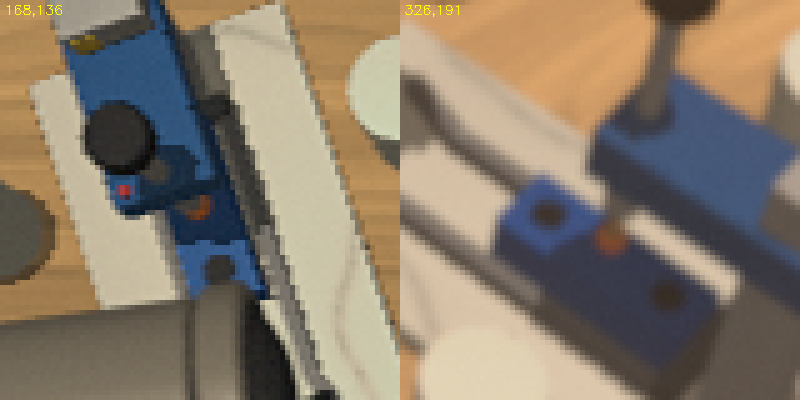

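```bash
python3 -m inch '[[[0,0,0],[0,-4,0],-1],[[0,0,0],[0,-8,0],-1],[[0,0,0],[0,-12.4,0],-1],[[0,0,0],[0.1,-12.4,4],-1],[[0,0,0],[0.1,-12.4,8],-1],[[0,0,0],[0.1,-12.4,12],-1],[[0,0,0],[0.1,-12.4,16],-1],[[0,0,0],[0.1,-12.4,16],-1]]'
python3 -m inch '[[[0,0,0],[0,0,0],-1],[[0,0,0],[0,0,0],-1]]' >/dev/null
python3 - <<'E'
from station import r
from h import *
S=load("scene6");a=np.radians(19.1);ax=np.array([np.cos(a),np.sin(a)])
for p in((355.3,233.1),(379.1,249.5)):
    q=ray(S,*p,.051)[:2]-[.6527,.1992];print("bore gauge xy",q@ax,q@[-ax[1],ax[0]])
to(r,[.654,.1985,.352],19.1)
E
```

```text
clock: 17.4
tcp_pos: [0.659, 0.2002, 0.3831]
ee_rot: [[0.327, -0.004, 0.945], [-0.945, -0.0, 0.327], [-0.001, -1.0, -0.004]]
wrist_force: [-0.2, -0.4, -2.7]
finger_gap: -0.0001
bore gauge xy -0.03565442729178463 0.0026185048336802206
bore gauge xy 0.03674984985631289 0.0023337372362740813
turn [ 0.1  -0.03 -0.01] cm [0.05 3.73 0.13] F [-0.2  0.2  0.1] tcp [0.6527 0.1985 0.3893] gap 0.0004 t 17.5667
```

The bores measure at gauge x = -35.7 and +36.7 mm, so the block's centre is at about 0 and it is home. Next I press down.

```bash
python3 -m inch '[[[0,0,0],[0,2,0],-1],[[0,0,0],[0,3,0],-1],[[0,0,0],[0,3.7,0],-1],[[0,0,0],[0,3.7,0],-1],[[0,0,0],[0,3.7,0],-1]]'
python3 -m inch '[[[0,0,0],[0,0.2,0],-1],[[0,0,0],[0,0.4,0],-1],[[0,0,0],[0,0.6,0],-1],[[0,0,0],[0,0.6,0],-1]]'
python3 -m inch '[[[0,0,0],[0,0.1,0],-1],[[0,0,0],[0,0.2,0],-1],[[0,0,0],[0,0.3,0],-1],[[0,0,0],[0,0.3,0],-1]]'
```

```text
clock: 17.98
tcp_pos: [0.6521, 0.1983, 0.3546]
ee_rot: [[0.326, 0.001, 0.945], [-0.945, 0.0, 0.326], [0.0, -1.0, 0.001]]
wrist_force: [-1.1, -0.6, 0.3]
finger_gap: 0.0003
clock: 18.32
tcp_pos: [0.6526, 0.1985, 0.3474]
ee_rot: [[0.327, -0.0, 0.945], [-0.945, -0.0, 0.327], [0.0, -1.0, -0.0]]
wrist_force: [-0.1, 0.0, -0.6]
finger_gap: -0.0001
clock: 18.65
tcp_pos: [0.6527, 0.1985, 0.3449]
ee_rot: [[0.327, 0.0, 0.945], [-0.945, -0.0, 0.327], [0.0, -1.0, 0.0]]
wrist_force: [-0.1, -0.6, 0.4]
finger_gap: -0.0
```

```bash
python3 -m inch '[[[0,0,0],[0,0.1,0],-1],[[0,0,0],[0,0.2,0],-1],[[0,0,0],[0,0.3,0],-1],[[0,0,0],[0,0.3,0],-1]]' | grep -E 'tcp|force'
python3 -m inch '[[[0,0,0],[0,0.1,0],-1],[[0,0,0],[0,0.2,0],-1],[[0,0,0],[0,0.3,0],-1],[[0,0,0],[0,0.3,0],-1]]' | grep -E 'tcp|force'
python3 -m inch '[[[0,0,0],[0,0.1,0],-1],[[0,0,0],[0,0.2,0],-1],[[0,0,0],[0,0.3,0],-1],[[0,0,0],[0,0.3,0],-1]]' | grep -E 'tcp|force'
python3 -m inch '[[[0,0,0],[0,0.1,0],-1],[[0,0,0],[0,0.2,0],-1],[[0,0,0],[0,0.2,0],-1]]' | grep -E 'tcp|force'
```

```text
tcp_pos: [0.6526, 0.1985, 0.3425]
wrist_force: [-0.8, 0.1, 4.5]
tcp_pos: [0.6526, 0.1985, 0.3394]
wrist_force: [-1.1, -0.0, 4.5]
tcp_pos: [0.6527, 0.1985, 0.3363]
wrist_force: [-1.5, -0.2, 4.3]
tcp_pos: [0.6527, 0.1985, 0.3342]
wrist_force: [-1.1, -0.3, 4.9]
```

```bash
for i in 1 2 3 4 5; do python3 -m inch '[[[0,0,0],[0,0.05,0],-1],[[0,0,0],[0,0.1,0],-1],[[0,0,0],[0,0.1,0],-1]]' | grep -E 'tcp|force'; done
```

```text
tcp_pos: [0.6527, 0.1985, 0.3332]
wrist_force: [-1.5, -0.3, 5.5]
tcp_pos: [0.6527, 0.1985, 0.3322]
wrist_force: [-0.5, -0.4, 4.4]
tcp_pos: [0.6527, 0.1985, 0.3312]
wrist_force: [-1.2, 0.0, 4.3]
tcp_pos: [0.6526, 0.1985, 0.3304]
wrist_force: [-1.4, -1.3, 5.0]
tcp_pos: [0.6526, 0.1985, 0.3296]
wrist_force: [-1.3, -0.4, 5.8]
```

```bash
for i in 1 2 3 4; do python3 -m inch '[[[0,0,0],[0,0.05,0],-1],[[0,0,0],[0,0.1,0],-1],[[0,0,0],[0,0.1,0],-1]]' | grep -E 'tcp|force'; done
```

```text
tcp_pos: [0.6526, 0.1985, 0.3288]
wrist_force: [-2.2, 0.1, 7.5]
tcp_pos: [0.6526, 0.1985, 0.3278]
wrist_force: [-2.1, -1.2, 7.0]
tcp_pos: [0.6526, 0.1985, 0.3269]
wrist_force: [-0.8, -0.9, 7.9]
tcp_pos: [0.6526, 0.1985, 0.326]
wrist_force: [-2.8, -0.2, 7.8]
```

```bash
python3 -m inch '[[[0,0,0],[0,0.07,0],-1],[[0,0,0],[0,0.13,0],-1],[[0,0,0],[0,0.13,0],-1],[[0,0,0],[0,0.13,0],-1]]' | grep -E 'tcp|force'
python3 - <<'E'
from station import r
import numpy as np
f=[]
for i in range(6):
    f.append(r.get_state());r.read_camera("top")
print(np.mean([s["wrist_force"][2] for s in f]),f[-1]["tcp_pos"])
E
```

```text
tcp_pos: [0.6526, 0.1985, 0.3247]
wrist_force: [-1.9, -1.3, 8.5]
8.474306596061288 [0.65262491 0.19848375 0.3247513 ]
```

```bash
python3 -m inch '[[[0,0,0],[0,-1,0],-1],[[0,0,0],[0,-4,0],-1],[[0,0,0],[0,-8,0],-1],[[0,0,0],[0,-8,-4],-1],[[0,0,0],[0,-8,-8],-1],[[0,0,0],[0,-8,-12],-1],[[0,0,0],[0,-8,-16],-1],[[0,0,0],[0,-8,-20],-1]]'
python3 -m inch '[[[0,0,0],[4,0,0],-1],[[0,0,0],[8,0,0],-1],[[0,0,0],[12,0,0],-1],[[0,0,0],[16,0,0],-1],[[0,0,0],[20,0,0],-1],[[0,0,0],[20,0,0],-1],[[0,0,0],[20,0,0],-1]]'
python3 - <<'E'
from station import r
from h import *
for n in("top","scene"):
    c=r.read_camera(n);np.savez(f"pics/{n}7.npz",**c)
T=load("top7");S=load("scene7");K=[.65,.19,.10]
P=cloud(T);q=P[155:178,185:205].reshape(-1,3);q=q[(q[:,2]>.235)&(q[:,2]<.29)];print("knob top",np.median(q,0),len(q))
a=np.vstack([np.hstack([crop(T,proj(T,K),70,5),crop(S,proj(S,K),70,5)]),np.hstack([cv2.resize(T["frame"][:,:,::-1],(350,262)),cv2.resize(S["frame"][:,:,::-1],(350,262))])])
cv2.imwrite("pics/c7.png",a[:600])
p=[cloud(load(n)) for n in("top0","top7")];d=abs(p[1][...,2]-p[0][...,2])>.012
n,l,s,ce=cv2.connectedComponentsWithStats(cv2.morphologyEx(d.astype(np.uint8),cv2.MORPH_OPEN,np.ones((3,3))))
print([s[i].tolist() for i in range(1,n) if s[i][4]>25])
E
```

```text
clock: 23.45
tcp_pos: [0.4617, 0.1327, 0.4031]
ee_rot: [[0.327, -0.001, 0.945], [-0.945, -0.0, 0.327], [0.0, -1.0, -0.001]]
wrist_force: [1.2, -0.2, 0.8]
finger_gap: -0.0001
clock: 24.03
tcp_pos: [0.5292, -0.0577, 0.4028]
ee_rot: [[0.323, -0.001, 0.946], [-0.946, 0.0, 0.323], [-0.001, -1.0, -0.001]]
wrist_force: [-1.0, -0.3, 0.2]
finger_gap: 0.0001
knob top [0.65189195 0.19740461 0.25140076] 166
[[183, 146, 29, 29, 545], [107, 157, 295, 263, 25152], [191, 173, 10, 6, 47], [201, 175, 20, 24, 293], [376, 201, 17, 38, 569], [455, 347, 105, 73, 5691]]
```

View pics/c7.png

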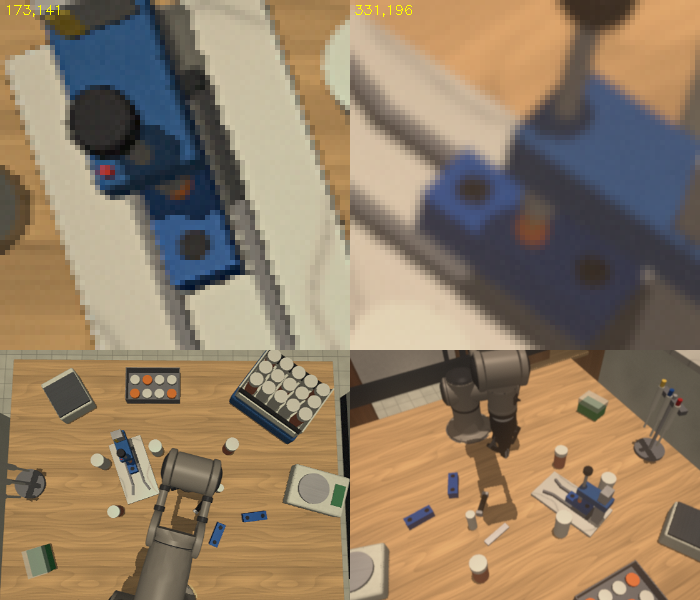

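The foot stands on the block, which is home in the channel. The knob top measures 0.2514 m (0.252 wanted), all the bystanders are in place and the arm is clear.

```bash
python3 -c "
from station import r
print(r.close_job())"
```

```text
the job is handed in; nothing more can be done
None
```

The job is done and handed in after about 24 s on the robot's clock, well under the 72 s limit. I raised the carriage about 40 mm by its knob and laid the farthest blue block in the channel. Then I pushed it against the end stop and pressed the knob down until the sprung foot was pushed in by about 6 mm.

**Last checks:**
- **Block home:** at the stop the push force rose to about 19 N (23 N in all) with almost no further travel. The two bores measured at gauge x = -35.7 and +36.7 mm, so the block's centre is about 0.5 mm from home. It measured about 2.5 mm off the centre line, the full play in the channel.
- **Foot pushed in:** fingertip height while pressing puts the carriage at about 0.030, so the foot is in by about 5.9 mm. The force rose by about 3.9 N after the foot touched, against the 3.5 N given for 6 mm. After I let go, the camera put the knob top at 0.2514 m, against 0.252 m wanted.
- **Rest of the bench:** a before-and-after depth comparison showed only the gauge, the block and the robot changed. The arm hid the area it stood over, and part of that I judged only from the final pictures.

I did not measure the red pin's height directly, because the pictures are too coarse for it. Sliding the carriage down took about 4.5 N rather than the stated 6 N, so the spring force is only approximate.

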